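# Find the cabbage slicer's sound blade gap with a feeler gauge and lock it

## Robot

A 7-joint arm with a two-finger parallel gripper is mounted at the origin on the work surface. World frame = base frame: x ahead of the robot, y to its left, z up, the work surface at z = 0. Lengths are in m, angles in rad, forces in N, time in s.
With the tool pointing down it reaches from about 0.425 to 0.875 m from the base axis. Payload 4.7 kg.
Tool frame: the origin (TCP) lies at the very end of the fingers, on their centre line; the grasp point (between the pads) lies grasp_offset behind it (grasp_offset is the distance from the TCP to the grasp point, in m); z points along the fingers, y is the line along which they close (so a half turn about z gives the same grasp; the last joint's range is limited). The gripper opens to 85 mm and grips with 20 to 120 N. Pads are 22 mm wide; open, the fingers measure 114 mm over their backs; the gripper's body (76 mm by 85 mm) begins 54 mm behind the grasp point. The pads swing forward as they close: fully open they stand 13 mm farther back than shut.
Start: joints at [1.352, 0.321, -0.07, 1.45, 0.023, 1.371, -0.057], TCP at [0.15, -0.632, 0.231] pointing down, gripper open.
Joint ranges: [-2.86, 2.86], [-0.3, 2.09], [-1.38, 1.24], [0.06, 2.45], [-1.56, 4.7], [0.09, 2.05], [-2.69, 2.69]. Speed limits (rad/s): [2.57, 2.57, 3.14, 3.14, 3.14, 3.14, 3.14].

## Interface

Orientations are given as a 3x3 rotation matrix whose columns are the frame's x, y, z axes.
In Python, from cell import get_state, grab_frame, camera_params, hand_in, grasp_offset gives the robot as it stands. The module is installed in compiled form; this text tells all that it offers.
- The arm moves only by the tool arm_command, never from a script. Its argument "commands" is a list that holds one entry, the list of rows, each a list of 7 numbers: the shift along the world's x, y, z in units of 40 mm (1.0 is 40 mm), then the turn, a rotation vector about the world's x, y, z in units of 6 degrees (1.0 is 6 degrees), then the opening, from 0 (shut) to 1 (fully open). A call has 1 to 12 rows; each row is the pose to reach, as a shift and turn from the pose commanded when the call began; what a row does not reach only later rows make up. A row lasts 1/10 s, in which the tool goes at most 50 mm and 8.59 degrees, less where a joint would pass 70% of its speed; a pose out of reach is approached as far as the arm can. A call with a gripper value outside its range is refused whole. The fingers move at their own pace and stop on an object; "newtons" is the grip in N (left out, the last holds). Time passes only in rows, so rows that repeat a pose let the fingers close. It gives the time, the measured TCP pose, the force, the opening and the grip force at its end, in the units of the state.
- get_state(): the state, without advancing time (a new reading comes with each control period).
- grab_frame(name): name is "side" or "top" or "wrist"; returns the picture (480x640x3 uint8, red, green, blue); there is no depth.
- camera_params(name): a dict with "mtx" (3x3 intrinsics, pixels), "xyz" and "orientation" of the camera in the world. Camera axes: x right, y down, z forward; pixel columns grow to the right and rows downward; lengths in m; the calibration is good to about 2 mm. A picture is of the moment at which its call begins: read the wrist's pose just before it. camera_params takes no time and is no camera call; for the wrist camera it gives the pose at the moment of the call.
- hand_in(): hands the job in; it is judged then, once.
The state is a dict: "time_s": time; "q": joint angles; "dq": joint speeds; "joint_efforts": joint torques, N m; "tool_pos": TCP position; "tcp_rot": TCP orientation; "wrist_force": force on the tool from outside, world axes, zero at the start; "moment": the same for the moment, N m; "grip_width": finger opening in m; "grasp_force": force on a finger pad.
Only numpy, scipy, OpenCV 4.12 (cv2) and the standard library are available. Lean on these libraries where they do the work, as an engineer would, in place of code of your own. Each camera call takes 0.05 s, during which the arm holds its last target. There are 200 camera calls.

## Task

Take the yellow-handled feeler gauge out of its wooden stand and slide its blade into the cabbage slicer's sloping gaps to find the one gap that drags firmly on the blade; in the other two it slides almost freely. Leave the gauge there, pushed fully home until its black collar meets the deck, let go of it, and only then push the red lever of that same gap over, away from the robot, as far as it goes. Leave the other two levers as they are, and leave the bowl, jar and spoon where they stand.

Things in the scene. Friction and masses are not known exactly. Their poses are not given: they have to be found in the camera images.
- gauge: Feeler gauge, about 70 g, standing upright in the stand at the start. Origin at the tip of its steel blade; own z runs from the tip up through the handle. Blade 4 mm thick (own y), 20 mm wide (own x), 55 mm long with a rounded tip; then a black collar 36 (x) x 32 (y) x 4 mm, z = 55 to 59 mm; then a yellow handle 26 (x) x 16 (y) mm, z = 59 to 121 mm. Half a turn about z leaves it the same.
- gauge_grip (a point): Point in the yellow handle on the gauge's axis, 95 mm from the blade tip; axes as the gauge's.
- stand: Fixed dark wooden block 75 x 75 x 65 mm with a pocket 26 x 10 mm in its top that holds the gauge's blade loosely (collar resting on the top). Origin at the centre of its underside.
- slicer: Fixed wooden cabbage slicer, 310 mm wide (own y). Its deck, 110 mm from edge to edge, slopes at 30 degrees, high edge towards the robot, so its face looks up and away from the robot; end rails stand 4 mm proud. Origin on the counter below the middle gap's mouth; own x level, away from the robot. Gaps at own y = +80, 0, -80 mm; on a ledge on the robot's side is one red lever per gap.
- gap_a (a point): Gap at slicer y = +80 mm: its centre at the deck's surface, 85 mm above the counter. Axes (all gaps): z straight out of the deck (the gauge goes in along -z, 30 degrees from vertical), x down the slope along the gap, y across it. The opening is 50 (x) by 21 (y) mm, from y = -9 to +12 mm, with steel flares leading in. The blade's width lies along x.
- gap_b (a point): Middle gap (slicer y = 0), like gap_a. Inside each gap the flares, 18 mm deep, lead the blade between a fixed steel jaw, its face at y = 0, and a spring-backed steel strip, its face at y = +3 mm at rest, that gives way up to 5 mm towards +y; both end 55 mm below the deck. The seated 4 mm blade has its middle at y = +2 mm.
- gap_c (a point): Gap at slicer y = -80 mm, like gap_a. All gaps look alike; in one, varying from run to run, the strip presses the blade with about 8 N, so it drags by 5 to 15 N when slid; in the others the drag is under 2 N. Sideways force by the robot adds friction: before judging, let go and grip afresh across the handle's 26 mm width, then draw the gauge out a little and feel the pull.
- lever_a (a joint): Angle of gap_a's red lever, at the same slicer y, 0 to 1.0 rad. Starts at 0 to 0.15, leaning towards the robot by 0.5 rad from upright less this angle; 1.0 is fully over, away from the robot. Stays where it is left; about 1 N at the tip moves it. Pivot: a line along slicer y at slicer x = -100 mm, 72 mm above the counter; its 70 x 50 mm dark housing reaches 75 mm (axle 85 mm) above the counter.
- lever_b (a joint): The same for gap_b's lever.
- lever_c (a joint): The same for gap_c's lever.
- lever_a_tip (a point): Centre of the 26 mm red ball at the end of lever_a, 60 mm from its pivot, 125 to 132 mm above the counter.
- lever_b_tip (a point): The same for lever_b.
- lever_c_tip (a point): The same for lever_c.
- bowl: White bowl, 116 mm across, 55 mm high; origin under its centre. Leave alone.
- jar: Amber jar, 68 mm across, 100 mm high; origin under its centre. Leave alone.
- spoon: Wooden spoon lying on the counter, 220 mm long along own x. Leave alone.

How it is judged:
On the way, in this order (a step that is already met when the one before it is completed fails the run):
1. the gauge has been let go, fully home in the gap that grips it, all levers still as they were (contact force between gauge and slicer above 3 N and contact force between the fingers and gauge below 0.3 N and ((z of gauge in the frame of gap_a below -0.047 m and x of gauge in the frame of gap_a between -0.025 and 0.025 m and y of gauge in the frame of gap_a between -0.008 and 0.012 m) or (z of gauge in the frame of gap_b below -0.047 m and x of gauge in the frame of gap_b between -0.025 and 0.025 m and y of gauge in the frame of gap_b between -0.008 and 0.012 m) or (z of gauge in the frame of gap_c below -0.047 m and x of gauge in the frame of gap_c between -0.025 and 0.025 m and y of gauge in the frame of gap_c between -0.008 and 0.012 m)) and value of joint each of lever_a, lever_b, lever_c below 0.3 rad), for 0.2 s.
2. that gap's lever is pushed over, the gauge still in it (contact force between gauge and slicer above 3 N and contact force between the fingers and gauge below 0.3 N and ((z of gauge in the frame of gap_a below -0.047 m and x of gauge in the frame of gap_a between -0.025 and 0.025 m and y of gauge in the frame of gap_a between -0.008 and 0.012 m and value of joint lever_a above 0.85 rad and value of joint each of lever_b, lever_c below 0.3 rad) or (z of gauge in the frame of gap_b below -0.047 m and x of gauge in the frame of gap_b between -0.025 and 0.025 m and y of gauge in the frame of gap_b between -0.008 and 0.012 m and value of joint lever_b above 0.85 rad and value of joint each of lever_a, lever_c below 0.3 rad) or (z of gauge in the frame of gap_c below -0.047 m and x of gauge in the frame of gap_c between -0.025 and 0.025 m and y of gauge in the frame of gap_c between -0.008 and 0.012 m and value of joint lever_c above 0.85 rad and value of joint each of lever_a, lever_b below 0.3 rad))), for 0.2 s.
At the end, for the whole second after the job is handed in: The gauge rests in one gap, its blade tip at least 47 mm below the deck (55 mm is fully home), pressed against the slicer with more than 3 N (only the dragging gap does that), untouched and at rest; that gap's lever is beyond 0.85 of its 1.0 rad; the other two levers are below 0.3 rad (all of step 2 and linear speed of gauge below 0.02 m/s).
It fails at once if the bowl, jar or spoon is moved by more than 30 mm (distance of any of bowl, jar, spoon from where it was at the start of the episode above 0.03 m).
It also fails if it takes over 72 s, if anything falls off the work surface, if the arm or the gripper's body presses on something with over 40 N, if the wrist force passes 120 N, or if a joint passes its speed limit or range.

## Working session

There is one attempt and no reset: what is moved stays moved. The work goes in short steps, Python scripts to look and compute and a tool call to move; the robot and the scene stay as the last step left them, time stands still between calls to the robot, and variables do not carry over. Pictures are saved under pics/ and viewed, at most 10 in all, crops included, and the job is handed in when it is done.

Besides the shell and the picture viewer there is one more tool, called after "Request:" as a command line: name --argument value ..., lists and objects as JSON in quotes. arm_command: Moves the arm, as the interface text tells. Its arguments: {"type":"object","properties":{"commands":{"type":"array","items":{"type":"array","items":{"type":"array","items":{"type":"number"}}}},"newtons":{"type":"number"}},"required":["commands"]}

```bash
mkdir -p pics
python3 - <<'E'
from cell import *
import cv2,numpy as np
np.set_printoptions(precision=4,suppress=True)
s=get_state();print(s['time_s'],s['tool_pos'],s['tcp_rot'],s['grip_width'],grasp_offset)
for n in("top","side"):
    f=grab_frame(n);cv2.imwrite(f"pics/{n}0.png",f[:,:,::-1]);p=camera_params(n);print(n,p)
E
```

```text
0.0 [ 0.1498 -0.632   0.2302] [[ 0.973   0.2307 -0.0005]
 [ 0.2307 -0.973   0.0018]
 [-0.0001 -0.0019 -1.    ]] 0.08523753129909437 0.0187
top {'mtx': array([[461.297 ,   0.    , 324.7568],
       [  0.    , 461.297 , 237.8494],
       [  0.    ,   0.    ,   1.    ]]), 'xyz': array([0.4068, 0.0296, 1.3797]), 'orientation': array([[-0.0136, -0.9938,  0.11  ],
       [-0.9998,  0.0122, -0.0135],
       [ 0.0121, -0.1101, -0.9938]])}
side {'mtx': array([[476.9204,   0.    , 318.6815],
       [  0.    , 476.9204, 242.38  ],
       [  0.    ,   0.    ,   1.    ]]), 'xyz': array([-0.1411,  0.8552,  0.6961]), 'orientation': array([[-0.7558, -0.3317,  0.5645],
       [-0.6546,  0.3622, -0.6636],
       [ 0.0156, -0.8711, -0.4909]])}
```

View pics/top0.png

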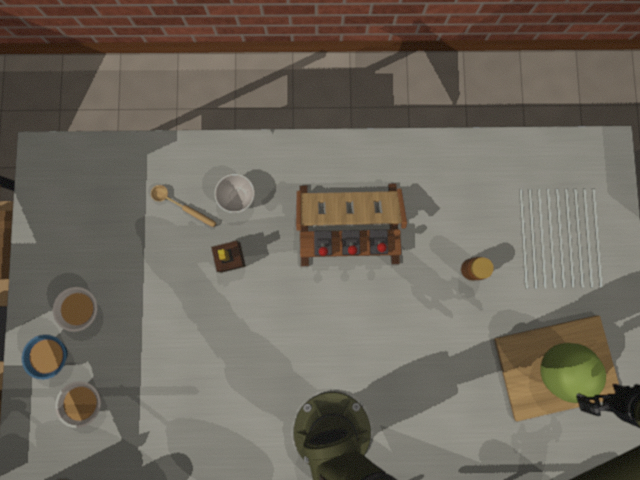

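View pics/side0.png

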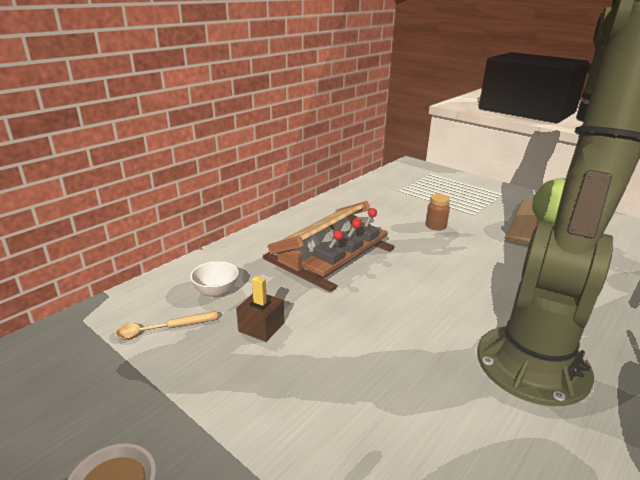

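The top picture shows the stand at about (228,256) with the gauge handle at (223,254). The slicer's deck spans (300-405, 190-225), with gaps near (321,207), (349,207) and (377,207) and red balls near (323,250), (351,250) and (381,247). The side view shows the gauge handle's top at (260,280). I'll enlarge the top crop next.

Run:
```python
import cv2
f=cv2.imread('pics/top0.png')[170:290,200:420]
f=cv2.resize(f,None,fx=3.6,fy=3.6,interpolation=cv2.INTER_CUBIC)
cv2.imwrite('pics/topc.png',f)
g=cv2.imread('pics/side0.png')[190:350,220:400]
```

```text
(no output)
```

View pics/topc.png

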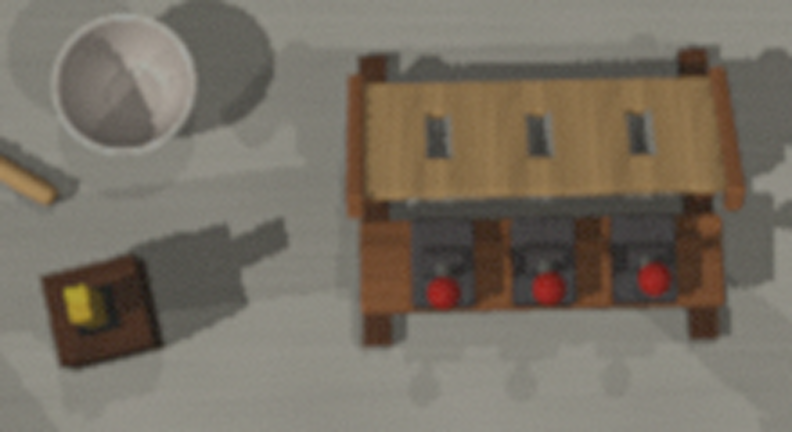

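```bash
cat > h.py <<'E'
from cell import *
import cv2,numpy as np
np.set_printoptions(precision=4,suppress=True)
def ray(p,uv,z):
    d=p['orientation']@np.linalg.solve(p['mtx'],[uv[0],uv[1],1]);return p['xyz']+d*(z-p['xyz'][2])/d[2]
def proj(p,X):
    c=p['orientation'].T@(np.asarray(X)-p['xyz']);c=p['mtx']@c;return c[:2]/c[2]
E
python3 - <<'E'
from h import *
p=camera_params("top")
R=lambda u,v,z:ray(p,((u+.5)/3.6+199.5,(v+.5)/3.6+169.5),z)[:2]
for n,u,v,z in[("s1",43,275,.065),("s2",133,258,.065),("s3",160,346,.065),("s4",66,366,.065),
 ("h1",64,288,.131),("h2",87,284,.131),("h3",92,320,.131),("h4",73,326,.131),
 ("ga",438,136,.085),("gb",539,135,.085),("gc",640,134,.085),("la",443,293,.128),("lb",549,289,.128),("lc",655,280,.128),
 ("deckNearL",368,198,.1125),("deckNearR",724,192,.1125),("deckFarL",368,84,.0575),("deckFarR",712,79,.0575)]:
    print(n,R(u,v,z))
E
```

```text
s1 [0.5328 0.3349]
s2 [0.5455 0.2639]
s3 [0.4753 0.2421]
s4 [0.4605 0.3159]
h1 [0.5164 0.3037]
h2 [0.5193 0.2865]
h3 [0.4921 0.2825]
h4 [0.4877 0.2966]
ga [0.6373 0.0206]
gb [ 0.6372 -0.0593]
gc [ 0.6371 -0.1393]
la [0.5093 0.0186]
lb [ 0.5113 -0.0616]
lc [ 0.5172 -0.1421]
deckNearL [0.5846 0.0753]
deckNearR [ 0.586  -0.1995]
deckFarL [0.6855 0.0765]
deckFarR [ 0.6865 -0.2026]
```

Request:
arm_command --commands '[[[0.85,0.85,0.3,0,0,0.6,1],[1.7,1.7,0.6,0,0,1.2,1],[2.55,2.55,0.9,0,0,1.8,1],[3.4,3.4,1.2,0,0,2.4,1],[4.25,4.25,1.5,0,0,3,1],[5.1,5.1,1.8,0,0,3.6,1],[5.95,5.95,1.8,0,0,4.2,1],[6.8,6.8,1.8,0,0,4.8,1],[7.65,7.65,1.8,0,0,5.4,1],[8.5,8.5,1.8,0,0,6,1],[9.35,9.35,1.8,0,0,6.6,1],[10.2,10.2,1.8,0,0,7.2,1]]]'

```text
time_s: 1.3
tool_pos: [0.5588, -0.223, 0.3031]
tcp_rot: [[0.55, 0.835, -0.0], [0.835, -0.55, -0.0], [-0.0, -0.0, -1.0]]
wrist_force: [0.6, -0.7, -0.7]
grip_width: 0.0854
grasp_force: 0.0
```

Request:
arm_command --commands '[[[-0.1,1.05,0,0,0,0.65,1],[-0.2,2.1,0,0,0,1.3,1],[-0.3,3.15,0,0,0,1.95,1],[-0.4,4.2,0,0,0,2.6,1],[-0.5,5.25,0,0,0,3.25,1],[-0.6,6.3,0,0,0,3.9,1],[-0.7,7.35,0,0,0,4.55,1],[-0.8,8.4,0,0,0,5.2,1],[-0.9,9.45,0,0,0,5.85,1],[-1.0,10.5,0,0,0,6.5,1],[-1.2,11.5,0,0,0,7.2,1],[-1.4,12.4,0,0,0,7.8,1]]]'

```text
time_s: 2.5
tool_pos: [0.5011, 0.2734, 0.303]
tcp_rot: [[-0.234, 0.972, -0.0], [0.972, 0.234, 0.0], [0.0, -0.0, -1.0]]
wrist_force: [0.7, -0.7, -0.5]
grip_width: 0.0851
grasp_force: 0.0
```

Run:
```python
from h import *
s=get_state();print(s['time_s'],s['tool_pos'],s['tcp_rot'],s['q'],s['wrist_force'])
p=camera_params("wrist");f=grab_frame("wrist");cv2.imwrite("pics/w1.png",f[:,:,::-1]);print(p)
import pickle;pickle.dump(p,open('w1.pkl','wb'))
```

```text
2.5 [0.5011 0.2734 0.303 ] [[-0.2341  0.9722 -0.0004]
 [ 0.9722  0.2341  0.    ]
 [ 0.0001 -0.0004 -1.    ]] [ 0.2522  0.227  -0.9341  1.5145  0.1823  1.4922 -0.4476] [ 0.6614 -0.7179 -0.5282]
{'mtx': array([[365.01  ,   0.    , 316.9046],
       [  0.    , 365.01  , 243.7234],
       [  0.    ,   0.    ,   1.    ]]), 'xyz': array([0.4858, 0.3383, 0.4444]), 'orientation': array([[ 0.9721,  0.2267,  0.0606],
       [ 0.2347, -0.9387, -0.2525],
       [-0.0004,  0.2597, -0.9657]])}
```

View pics/w1.png

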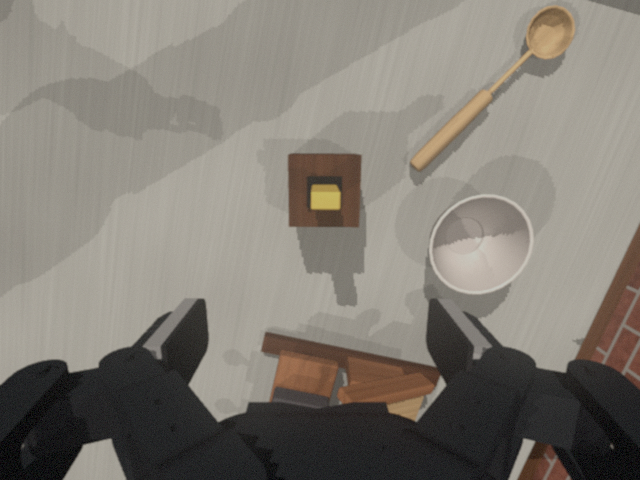

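The wrist view shows the stand square in the image, with its top at u 289-361, v 154-227. The handle's top face is centred at about (326,200.5), with its 26 mm width along u, so the yaw already matches.

Run:
```python
from h import *
import pickle
p=pickle.load(open('w1.pkl','rb'))
print(ray(p,(326,200.5),.131), ray(p,(325,190.5),.065))
for u,v in((289,154),(361,154),(361,227),(289,227)):print(ray(p,(u,v),.065))
s=get_state();print(s['tool_pos'],s['wrist_force'])
```

```text
[0.5041 0.2957 0.131 ] [0.5044 0.2966 0.065 ]
[0.4603 0.3237 0.065 ]
[0.5309 0.3407 0.065 ]
[0.5509 0.268  0.065 ]
[0.4765 0.2501 0.065 ]
[0.4976 0.2807 0.3032] [-3.326   3.3657  0.9188]
```

Request:
arm_command --commands '[[[0.05,0.55,0,0,0,0,1],[0.05,0.55,-1,0,0,0,1],[0.05,0.55,-2,0,0,0,1],[0.05,0.55,-3,0,0,0,1],[0.05,0.55,-4,0,0,0,1],[0.05,0.55,-4.6,0,0,0,1],[0.05,0.55,-5.0,0,0,0,1],[0.05,0.55,-5.4,0,0,0,1],[0.05,0.55,-5.4,0,0,0,1],[0.05,0.55,-5.4,0,0,0,1]]]'

```text
time_s: 3.55
tool_pos: [0.5044, 0.2939, 0.0881]
tcp_rot: [[-0.231, 0.973, 0.001], [0.973, 0.231, 0.001], [0.0, 0.001, -1.0]]
wrist_force: [0.5, 0.8, 0.1]
grip_width: 0.0853
grasp_force: 0.0
```

Run:
```python
from h import *
p=camera_params("wrist");f=grab_frame("wrist");cv2.imwrite("pics/w2.png",f[:,:,::-1])
s=get_state();print(s['time_s'],s['tool_pos'],s['q'],s['wrist_force'])
print(proj(p,[.504,.2945,.131]),proj(p,[.504,.2945,.069]))
```

```text
3.6 [0.5047 0.2941 0.0886] [ 0.1413  0.4276 -0.8682  1.7611  0.36    1.1185 -0.6096] [-0.2105 -0.2337  0.6232]
[315.0047 368.0468] [315.5334 290.636 ]
```

View pics/w2.png

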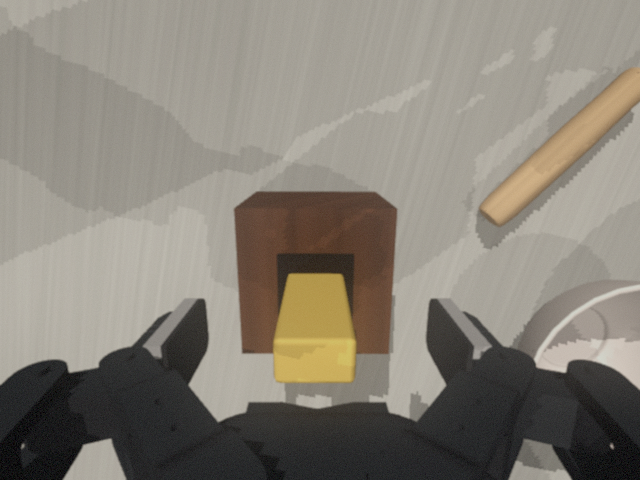

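The handle's top face is centred at (315,360), so the gauge sits about 2.5 mm further in +y. I'll shift, grip and lift.

Request:
arm_command --commands '[[[0,0.06,0,0,0,0,1],[0,0.06,0,0,0,0,0],[0,0.06,0,0,0,0,0],[0,0.06,0,0,0,0,0],[0,0.06,0,0,0,0,0],[0,0.06,0,0,0,0,0],[0,0.06,0,0,0,0,0],[0,0.06,0,0,0,0,0],[0,0.06,0,0,0,0,0]]]' --newtons 80

```text
time_s: 4.5
tool_pos: [0.5041, 0.296, 0.0876]
tcp_rot: [[-0.231, 0.973, 0.0], [0.973, 0.231, 0.0], [0.0, 0.0, -1.0]]
wrist_force: [-0.4, -0.5, 1.9]
grip_width: 0.0253
grasp_force: 78.6
```

Request:
arm_command --commands '[[[0,0,0.4,0,0,0,0],[0,0,1,0,0,0,0],[0,0,1.8,0,0,0,0],[0,0,2.6,0,0,0,0],[0,0,3.4,0,0,0,0],[0,0,4.2,0,0,0,0],[0,0,4.8,0,0,0,0],[0,0,4.8,0,0,0,0]]]'

```text
time_s: 5.3
tool_pos: [0.5049, 0.2975, 0.2839]
tcp_rot: [[-0.231, 0.973, 0.006], [0.973, 0.231, 0.003], [0.002, 0.007, -1.0]]
wrist_force: [-0.3, 0.8, 0.5]
grip_width: 0.0248
grasp_force: 78.5
```

Run:
```python
from h import *
from scipy.spatial.transform import Rotation as R
s=get_state();print(s['tool_pos'],s['q'])
Rc=np.array([[-.231,.973,0],[.973,.231,0],[0,0,-1.]])
Rt=np.array([[0,.866,-.5],[1,0,0],[0,-.5,-.866]])
print(R.from_matrix(Rt@Rc.T).as_rotvec(degrees=True)/6)
n=np.array([.5,0,.866])
print((np.array([.637,.021,.085])+.1276*n-[.5043,.2965,.2798])/.04)
```

```text
[0.5049 0.2975 0.2839] [ 0.2019  0.2712 -0.9384  1.516   0.2209  1.4588 -0.509 ]
[-0.5827  4.9773 -2.1747]
[ 4.9125 -6.8875 -2.1075]
```

Request:
arm_command --commands '[[[0.45,-0.63,0,-0.05,0.45,-0.2,0],[0.9,-1.25,0,-0.1,0.9,-0.4,0],[1.35,-1.88,0,-0.16,1.36,-0.59,0],[1.8,-2.5,0,-0.21,1.8,-0.79,0],[2.23,-3.13,0,-0.26,2.26,-0.99,0],[2.68,-3.76,0,-0.32,2.72,-1.19,0],[3.13,-4.38,0,-0.37,3.17,-1.38,0],[3.57,-5.0,-0.3,-0.42,3.62,-1.58,0],[4.02,-5.63,-0.7,-0.48,4.07,-1.78,0],[4.47,-6.26,-1.2,-0.53,4.52,-1.98,0],[4.9,-6.9,-1.7,-0.58,4.98,-2.17,0],[4.9,-6.9,-2.1,-0.58,4.98,-2.17,0]]]'

```text
time_s: 6.5
tool_pos: [0.6999, 0.0187, 0.1932]
tcp_rot: [[0.001, 0.864, -0.503], [1.0, -0.002, -0.001], [-0.002, -0.503, -0.864]]
wrist_force: [0.1, 0.3, -0.7]
grip_width: 0.0253
grasp_force: 78.6
```

Request:
arm_command --commands '[[[0,0,0,0,0,0,0],[0,0,0,0,0,0,0],[0,0,0,0,0,0,0]]]'

```text
time_s: 6.8
tool_pos: [0.6997, 0.0212, 0.1965]
tcp_rot: [[-0.002, 0.866, -0.499], [1.0, 0.003, 0.001], [0.002, -0.499, -0.866]]
wrist_force: [0.4, 0.6, -0.1]
grip_width: 0.0251
grasp_force: 78.7
```

Run:
```python
from h import *
p=camera_params("wrist");f=grab_frame("wrist");cv2.imwrite("pics/w3.png",f[:,:,::-1])
import pickle;pickle.dump(p,open('w3.pkl','wb'))
s=get_state();print(s['time_s'],s['tool_pos'],s['tcp_rot'],s['q'],s['wrist_force'])
n=np.array([.5,0,.866])
print(proj(p,[.637,.019,.085]),proj(p,s['tool_pos']+.0776*s['tcp_rot'][:,2]))
```

```text
6.85 [0.6998 0.0213 0.197 ] [[-0.0018  0.8668 -0.4987]
 [ 1.      0.0028  0.0013]
 [ 0.0025 -0.4987 -0.8668]] [ 0.0794  0.9238 -0.3521  0.7174  0.1938  2.0482 -0.1663] [-0.7015 -0.1696  0.499 ]
[317.7449 239.4723] [315.6115 255.8896]
```

View pics/w3.png

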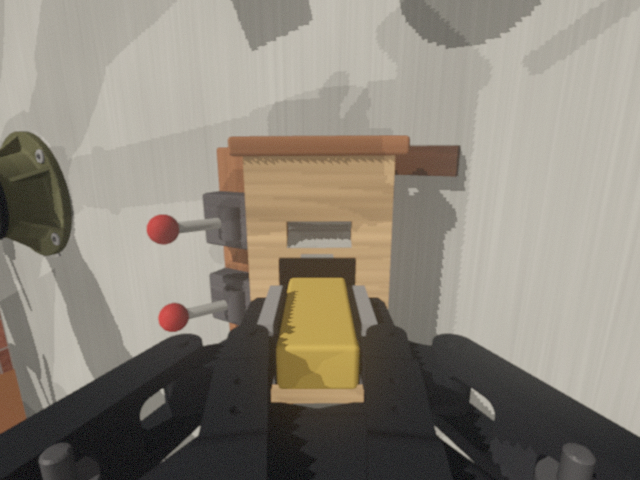

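The gap's opening is at u 287-352, v 222-248, centre about (319.5,235). That puts the seated y at about 0.022. I'll insert along the deck normal.

Request:
arm_command --commands '[[[0,0.02,0,0,0,0,0],[-0.12,0.02,-0.21,0,0,0,0],[-0.24,0.02,-0.42,0,0,0,0],[-0.36,0.02,-0.62,0,0,0,0],[-0.48,0.02,-0.83,0,0,0,0],[-0.6,0.02,-1.04,0,0,0,0],[-0.7,0.02,-1.21,0,0,0,0],[-0.8,0.02,-1.39,0,0,0,0],[-0.9,0.02,-1.56,0,0,0,0],[-1,0.02,-1.73,0,0,0,0],[-1,0.02,-1.73,0,0,0,0]]]'

```text
time_s: 7.95
tool_pos: [0.6609, 0.0229, 0.1279]
tcp_rot: [[-0.001, 0.868, -0.496], [1.0, 0.003, 0.003], [0.004, -0.496, -0.868]]
wrist_force: [4.0, 3.3, 3.5]
grip_width: 0.0249
grasp_force: 79.5
```

```bash
cat > st.py <<'E'
from h import *
s=get_state();n=np.array([.5,0,.866]);g=np.array([.638,.02,.085])
T=s['tool_pos'];print(s['time_s'],T,s['q'],'F',s['wrist_force'],'M',s['moment'],'w',s['grip_width'])
d=T+.0776*s['tcp_rot'][:,2]-g
print('tip x,y,z in gap',d@[.866,0,-.5]*1e3,d[1]*1e3,d@n*1e3,'F along n',s['wrist_force']@n,'Fx',s['wrist_force']@[.866,0,-.5], 'toolz',s['tcp_rot'][:,2])
E
python3 st.py
```

```text
7.95 [0.6609 0.0229 0.1279] [ 0.126   0.85   -0.3646  0.9895  0.1802  1.8547 -0.1857] F [3.963  3.3278 3.5028] M [ 0.8352 -0.8443 -0.4189] w 0.024873883674175836
tip x,y,z in gap -1.2404125658957137 3.160277373119625 -29.01271437311384 F along n 5.014942441847633 Fx 1.6805275149408099 toolz [-0.4961  0.0031 -0.8682]
```

Request:
arm_command --commands '[[[0,0.04,0,0,0,0,0],[-0.1,0.04,-0.17,0,0,0,0],[-0.2,0.04,-0.34,0,0,0,0],[-0.28,0.04,-0.48,0,0,0,0],[-0.28,0.04,-0.48,0,0,0,0]]]'

```text
time_s: 8.45
tool_pos: [0.6494, 0.0234, 0.1079]
tcp_rot: [[-0.001, 0.867, -0.498], [1.0, 0.002, 0.001], [0.002, -0.498, -0.867]]
wrist_force: [3.9, 2.8, 3.5]
grip_width: 0.025
grasp_force: 79.5
```

```bash
python3 st.py
```

```text
8.45 [0.6494 0.0234 0.1079] [ 0.1343  0.839  -0.3663  1.0513  0.1801  1.8075 -0.1914] F [3.8903 2.802  3.541 ] M [ 0.5091 -0.8299 -0.2053] w 0.025043911093665966
tip x,y,z in gap -1.3527010586427552 3.499213910938437 -52.06190290240061 F along n 5.011641419191119 Fx 1.598471228257786 toolz [-0.4977  0.0012 -0.8673]
```

Request:
arm_command --commands '[[[0,0,0,0,0,0,0.5],[0,0,0,0,0,0,0.5],[0,0,0,0,0,0,0.5],[0,0,0,0,0,0,0.5],[0,0,0,0,0,0,0.5],[0,0,0,0,0,0,0],[0,0,0,0,0,0,0],[0,0,0,0,0,0,0],[0,0,0,0,0,0,0],[0,0,0,0,0,0,0],[0,0,0,0,0,0,0]]]'

```text
time_s: 9.55
tool_pos: [0.6488, 0.0222, 0.1069]
tcp_rot: [[-0.0, 0.866, -0.5], [1.0, 0.0, 0.0], [0.0, -0.5, -0.866]]
wrist_force: [0.7, 0.2, 0.7]
grip_width: 0.0251
grasp_force: 78.5
```

```bash
python3 st.py
```

```text
9.55 [0.6488 0.0222 0.1069] [ 0.1347  0.8403 -0.3652  1.0518  0.181   1.8085 -0.1914] F [0.7286 0.214  0.7142] M [ 0.0067 -0.6697  0.0648] w 0.025100046689983516
tip x,y,z in gap -1.605897767120213 2.231991688271425 -53.21203087908037 F along n 0.9828142026143788 Fx 0.2738892617114649 toolz [-0.5    0.    -0.866]
```

Request:
arm_command --commands '[[[0.04,0,0.07,0,0,0,0],[0.08,0,0.14,0,0,0,0],[0.12,0,0.21,0,0,0,0]]]'

```text
time_s: 9.85
tool_pos: [0.6525, 0.0223, 0.1141]
tcp_rot: [[-0.0, 0.864, -0.503], [1.0, 0.0, -0.0], [-0.0, -0.503, -0.864]]
wrist_force: [-5.2, 0.2, -7.9]
grip_width: 0.0254
grasp_force: 78.9
```

```bash
python3 st.py
```

```text
9.85 [0.6525 0.0223 0.1141] [ 0.1303  0.8466 -0.364   1.0269  0.1811  1.8301 -0.1899] F [-5.2037  0.151  -7.9411] M [ 0.0059 -0.5905  0.067 ] w 0.025364737395337445
tip x,y,z in gap -2.261270868963109 2.2393153098685845 -45.10508087226853 F along n -9.478826300645181 Fx -0.5358152655032087 toolz [-0.5032 -0.0003 -0.8642]
```

Request:
arm_command --commands '[[[0.04,0,0.07,0,0,0,0],[0.08,0,0.14,0,0,0,0],[0.08,0,0.14,0,0,0,0]]]'

```text
time_s: 10.15
tool_pos: [0.657, 0.0223, 0.1215]
tcp_rot: [[-0.0, 0.866, -0.5], [1.0, 0.0, 0.0], [0.0, -0.5, -0.866]]
wrist_force: [-4.0, -0.3, -5.6]
grip_width: 0.0249
grasp_force: 79.1
```

```bash
python3 st.py
```

```text
10.15 [0.657  0.0223 0.1215] [ 0.1274  0.8485 -0.3638  1.0067  0.1815  1.8439 -0.1888] F [-3.9917 -0.3349 -5.6429] M [-0.08   -0.4511  0.0558] w 0.024893375063808676
tip x,y,z in gap -1.7695607726846836 2.329515145769012 -36.51513390082638 F along n -6.882656904507267 Fx -0.635378724375387 toolz [-0.4998  0.0001 -0.8661]
```

With no side load (Fy about 0), the gauge pulls with 7-9 N along the gap, so gap_a is the dragging one. Now I'll push it home.

Request:
arm_command --commands '[[[-0.06,0,-0.1,0,0,0,0],[-0.12,0,-0.21,0,0,0,0],[-0.18,0,-0.31,0,0,0,0],[-0.22,0,-0.38,0,0,0,0],[-0.25,0,-0.43,0,0,0,0],[-0.27,0,-0.47,0,0,0,0],[-0.27,0,-0.47,0,0,0,0]]]'

```text
time_s: 10.85
tool_pos: [0.6487, 0.0222, 0.1058]
tcp_rot: [[0.001, 0.87, -0.493], [1.0, -0.0, 0.001], [0.001, -0.493, -0.87]]
wrist_force: [2.9, -0.9, 4.5]
grip_width: 0.0252
grasp_force: 80.7
```

```bash
python3 st.py
```

```text
10.85 [0.6487 0.0222 0.1058] [ 0.1373  0.8339 -0.3664  1.0624  0.181   1.7961 -0.1922] F [ 2.9467 -0.8797  4.4561] M [-0.1427 -0.5357  0.1788] w 0.025225177187988827
tip x,y,z in gap -0.47991634046193676 2.3115760668706056 -54.280299430446874 F along n 5.332324768629589 Fx 0.32384934092047146 toolz [-0.4927  0.0009 -0.8702]
```

Request:
arm_command --commands '[[[0,0,0,0,0,0,0],[0,0,0,0,0,0,0],[0,0,0,0,0,0,0]]]'

```text
time_s: 11.15
tool_pos: [0.6487, 0.0222, 0.1057]
tcp_rot: [[0.001, 0.87, -0.493], [1.0, -0.0, 0.001], [0.001, -0.493, -0.87]]
wrist_force: [2.8, -0.6, 5.6]
grip_width: 0.0252
grasp_force: 80.7
```

```bash
python3 st.py
python3 - <<'E'
from h import *
p=camera_params("wrist");f=grab_frame("wrist");cv2.imwrite("pics/w4.png",f[:,:,::-1])
E
```

```text
11.15 [0.6487 0.0222 0.1057] [ 0.1373  0.834  -0.3664  1.0623  0.1811  1.7963 -0.1922] F [ 2.779  -0.612   5.5546] M [-0.0751 -0.5994  0.2102] w 0.025230708475960918
tip x,y,z in gap -0.4762446365293126 2.287269449318445 -54.28880384604046 F along n 6.199800949248548 Fx -0.37073726585380484 toolz [-0.4928  0.0009 -0.8701]
```

View pics/w4.png

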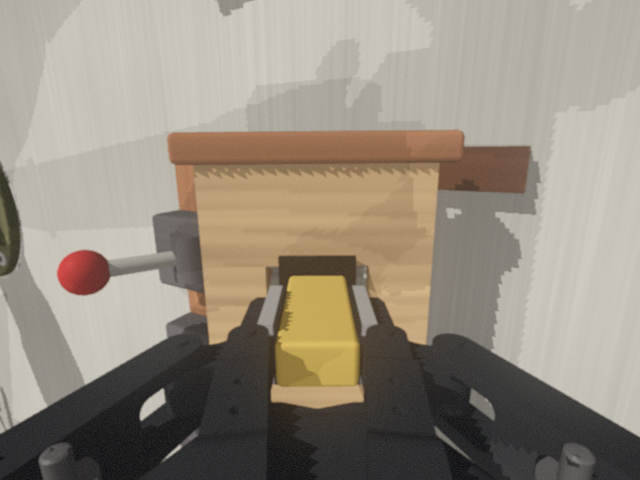

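The collar sits on the deck in the gap and the gauge has stopped moving. I'll release and withdraw along the normal.

Request:
arm_command --commands '[[[0.06,0,0.1,0,0,0,1],[0.06,0,0.1,0,0,0,1],[0.06,0,0.1,0,0,0,1],[0.06,0,0.1,0,0,0,1],[0.06,0,0.1,0,0,0,1],[0.2,0,0.35,0,0,0,1],[0.45,0,0.78,0,0,0,1],[0.7,0,1.21,0,0,0,1],[0.95,0,1.64,0,0,0,1],[1.2,0,2.07,0,0,0,1],[1.2,0,2.6,0,0,0,1],[1.2,0,2.6,0,0,0,1]]]'

```text
time_s: 12.4
tool_pos: [0.6952, 0.0227, 0.2088]
tcp_rot: [[0.0, 0.868, -0.496], [1.0, 0.0, 0.001], [0.001, -0.496, -0.868]]
wrist_force: [-0.9, 0.2, 0.7]
grip_width: 0.0855
grasp_force: 0.0
```

```bash
python3 st.py
python3 - <<'E'
from h import *
p=camera_params("wrist");f=grab_frame("wrist");cv2.imwrite("pics/w5.png",f[:,:,::-1])
import pickle;pickle.dump(p,open('w5.pkl','wb'))
n=np.array([.5,0,.866]);g=np.array([.638,.022,.085])
print('gauge top pred if home',proj(p,g+.066*n)); print(get_state()['tcp_rot'])
E
```

```text
12.4 [0.6952 0.0227 0.2088] [ 0.0617  0.8986 -0.3042  0.7291  0.1584  2.051  -0.1572] F [-0.8689  0.1723  0.6954] M [ 0.0255 -0.512  -0.0196] w 0.08548785171383576
tip x,y,z in gap -11.991150227787156 2.758896743842793 58.226713473860904 F along n 0.16771050855604466 Fx -1.1001708194874655 toolz [-0.4957  0.0006 -0.8685]
gauge top pred if home [335.5284 260.5691]
[[-0.0001  0.8673 -0.4978]
 [ 1.      0.0001 -0.    ]
 [ 0.     -0.4978 -0.8673]]
```

View pics/w5.png

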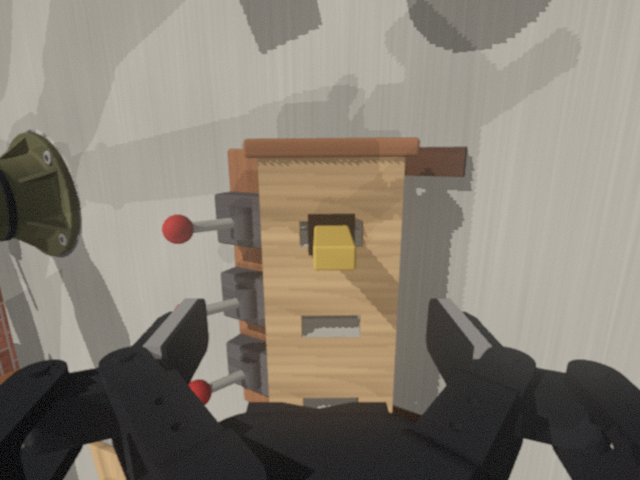

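The gauge is home: its handle's top is at (334,258), against a prediction of (335,260). Lever a's ball is at (178,229), still leaning towards the robot. I'll untilt, shut the fingers and go behind lever a's ball.

Request:
arm_command --commands '[[[-0.3,0,0.3,0,-0.4,0,1],[-0.8,0,0.7,0,-0.9,0,1],[-1.4,0,1.1,0,-1.5,0,0.5],[-2,0,1.1,0,-2,0,0],[-2.6,0,1.1,0,-2.5,0,0],[-3.2,0,1.1,0,-3,0,0],[-3.8,0,1.1,0,-3.6,0,0],[-4.4,0,1.1,0,-4.2,0,0],[-5,0,1.1,0,-4.6,0,0],[-5.5,0,1.1,0,-5,0,0],[-5.85,0,1.1,0,-5,0,0],[-5.85,0,1.1,0,-5,0,0]]]' --newtons 40

```text
time_s: 13.65
tool_pos: [0.4575, 0.022, 0.2493]
tcp_rot: [[0.0, 1.0, -0.002], [1.0, -0.0, -0.002], [-0.002, -0.002, -1.0]]
wrist_force: [0.6, 0.5, 0.2]
grip_width: -0.0002
grasp_force: 0.0
```

```bash
python3 st.py
python3 - <<'E'
from h import *
import pickle
print(ray(pickle.load(open('w5.pkl','rb')),(178,229),.126))
f=grab_frame("side");f=cv2.resize(f[150:330,200:440],None,fx=3.3,fy=3.3,interpolation=cv2.INTER_CUBIC)
cv2.imwrite("pics/s6.png",f[:,:,::-1])
E
```

```text
13.65 [0.4575 0.022  0.2493] [ 0.2979 -0.0869 -0.3789  1.861  -0.0311  1.3631 -0.0732] F [0.5771 0.4558 0.2468] M [-0.0035  0.0017  0.0652] w -0.00019237608226681154
tip x,y,z in gap -199.76533779812635 1.8302240264247323 -15.222171738655764 F along n 0.5022584164880098 Fx 0.37634893212556403 toolz [-0.0015 -0.0018 -1.    ]
[0.5122 0.0206 0.126 ]
```

View pics/s6.png

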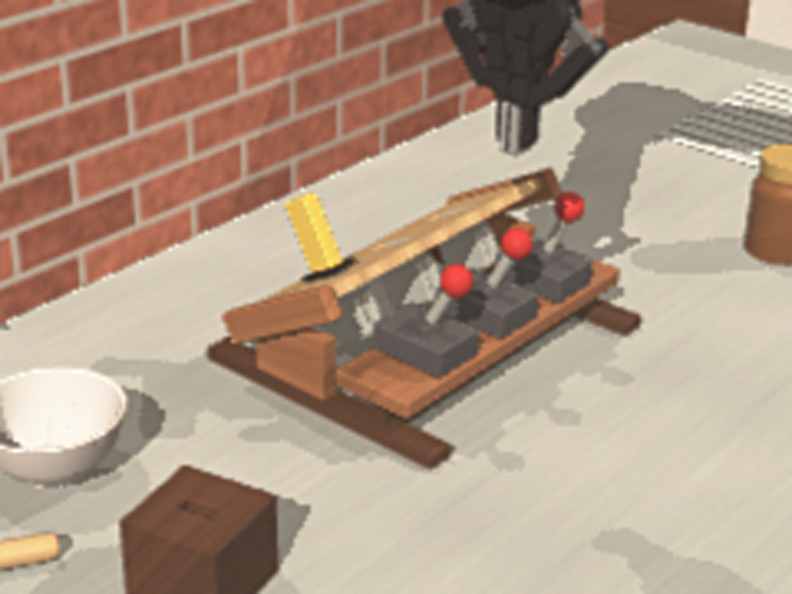

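The side view shows the collar flush on the deck, the gauge released and all the levers still leaning towards the robot. Next I descend behind lever a's ball at about (0.511,0.0205) and push.

Request:
arm_command --commands '[[[-0.05,-0.03,-0.8,0,0,0,0],[-0.05,-0.03,-1.7,0,0,0,0],[-0.05,-0.03,-2.6,0,0,0,0],[-0.05,-0.03,-3.2,0,0,0,0],[-0.05,-0.03,-3.45,0,0,0,0],[-0.05,-0.03,-3.45,0,0,0,0],[0.3,-0.03,-3.45,0,0,0,0],[0.6,-0.03,-3.45,0,0,0,0],[0.85,-0.03,-3.45,0,0,0,0],[1.1,-0.03,-3.45,0,0,0,0],[1.35,-0.03,-3.45,0,0,0,0],[1.6,-0.03,-3.45,0,0,0,0]]]'

```text
time_s: 14.9
tool_pos: [0.5249, 0.0211, 0.1123]
tcp_rot: [[-0.0, 1.0, 0.0], [1.0, 0.0, 0.0], [0.0, 0.0, -1.0]]
wrist_force: [-1.5, 0.7, 0.3]
grip_width: -0.0
grasp_force: 0.6
```

Request:
arm_command --commands '[[[0.15,0,0,0,0,0,0],[0.3,0,0,0,0,0,0],[0.45,0,0,0,0,0,0],[0.45,0,0,0,0,0,0]]]'

```text
time_s: 15.3
tool_pos: [0.5397, 0.0211, 0.1113]
tcp_rot: [[-0.0, 1.0, -0.007], [1.0, 0.0, -0.0], [-0.0, -0.007, -1.0]]
wrist_force: [-6.9, 0.3, 3.1]
grip_width: 0.0001
grasp_force: 3.5
```

```bash
python3 st.py
```

```text
15.3 [0.5397 0.0211 0.1113] [ 0.2596  0.2103 -0.3855  1.8527  0.0875  1.1018 -0.1581] F [-6.9161  0.2671  3.1249] M [-0.0575  1.4829 -0.0281] w 6.608344609216384e-05
tip x,y,z in gap -59.90575737437773 1.0547948702842938 -93.79580171086373 F along n -0.7518863782742888 Fx -7.551843374807475 toolz [-0.0066 -0.0002 -1.    ]
```

The force rose to 7 N at x = 0.540, which is the predicted end stop. I'll back off and check.

Request:
arm_command --commands '[[[-0.6,0,0,0,0,0,0],[-1.4,0,0,0,0,0,0],[-2,0,0.3,0,0,0,0],[-2,0,1.2,0,0,0,0],[-2,0,2.2,0,0,0,0],[-2,0,3.2,0,0,0,0],[-2,0,4,0,0,0,0],[-2,0,4,0,0,0,0]]]'

```text
time_s: 16.1
tool_pos: [0.4651, 0.0213, 0.2777]
tcp_rot: [[-0.0, 1.0, 0.011], [1.0, 0.0, -0.001], [-0.001, 0.011, -1.0]]
wrist_force: [0.9, -1.2, 0.3]
grip_width: -0.0002
grasp_force: 0.0
```

Run:
```python
from h import *
f=grab_frame("side");f=cv2.resize(f[150:330,200:440],None,fx=3.3,fy=3.3,interpolation=cv2.INTER_CUBIC)
cv2.imwrite("pics/s7.png",f[:,:,::-1])
```

```text
(no output)
```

View pics/s7.png

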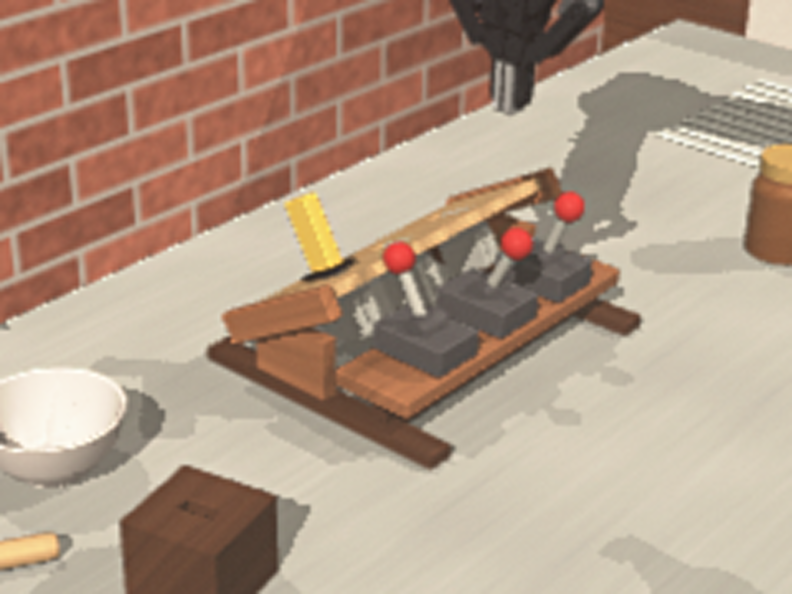

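Lever a is over, with its ball at crop (400,257). Levers b and c are unchanged and the gauge is still seated. I'll check the angle numerically and hand in.

Run:
```python
from h import *
p=camera_params("side");m=np.array([400,257])/3.3+[200,150]
qs=np.arange(.6,1.06,.05)
P=[proj(p,[.539+.06*np.sin(q-.5),.0205,.072+.06*np.cos(q-.5)]) for q in qs]
print(m,P[-2:],P[0]); q=qs[np.argmin([abs(a[0]-m[0]) for a in P])];print(q)
if q>=.9: print(hand_in())
```

```text
[321.2121 227.8788] [array([319.3284, 227.0412]), array([318.5616, 227.2415])] [326.1192 227.3906]
0.9000000000000002
the job is handed in; nothing more can be done
None
```

I found gap_a to be the dragging gap (7–9 N pull), left the gauge fully home and released there, pushed lever a to its stop (7 N contact; camera reads 0.9 rad), and handed in; I did not try the other two gaps, and the verdict was not reported back.

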